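Hold a sample rod centred in a waveguide cavity

ROBOT

A 7-joint arm with a two-finger parallel gripper is mounted at the origin on the work surface. World frame = base frame: x ahead of the robot, y to its left, z up, the work surface at z = 0. Lengths are in mm, angles in rad, forces in N, time in s.
With the tool pointing down it reaches from about 400 to 875 mm from the base axis. Payload 4.4 kg.
Tool frame: the origin (TCP) lies midway between the tips of the shut fingers; the grasp point (between the pads) lies ctrl.grip_depth behind it (ctrl.grip_depth is the distance from the TCP to the grasp point, in mm); z points along the fingers, y is the line along which they close (so a half turn about z gives the same grasp; the last joint's range is limited). The gripper opens to 85 mm and grips with 20 to 120 N. Pads are 22 mm wide; open, the fingers measure 114 mm over their backs; the gripper's body (76 mm by 85 mm) begins 54 mm behind the grasp point. The pads swing forward as they close: fully open they stand 13 mm farther back than shut.
Start: joints at [-0.066, 0.628, 0.038, 1.517, -0.027, 0.996, -0.02], TCP at [650.014, 0.027, 231.313] pointing down, gripper open.
Joint ranges: [-3.06, 3.06], [-0.37, 2.12], [-1.25, 1.32], [0.18, 2.47], [-1.1, 4.24], [0.23, 1.98], [-2.94, 2.94]. Speed limits (rad/s): [2.57, 2.57, 3.14, 3.14, 3.14, 3.14, 3.14].

INTERFACE

Orientations are given as [roll, pitch, yaw] about the fixed x, y, z axes, in that order (R = Rz(yaw) Ry(pitch) Rx(roll)).
In Python, from cell import ctrl gives the robot as it stands.
- The arm moves only by the tool carry_out, never from a script. Its argument "deltas" is one flat list of numbers, 7 for each row, row after row: the turn, a rotation vector about the tool's x, y, z in degrees, then the shift along the tool's x, y, z in m, then the closure, from -1 (fully open) to 1 (shut). In form: [wx, wy, wz, dx, dy, dz, claw, wx, wy, wz, dx, dy, dz, claw, ...]. A call has 1 to 12 rows; each row shifts and turns the commanded pose from where the row before left it, along the tool's axes as they then stand; what a row does not reach is not made up. A row lasts 1/8 s, in which the tool goes at most 62.5 mm and 10.7 degrees, less where a joint would pass 70% of its speed; a pose out of reach is approached as far as the arm can. A call with a gripper value outside its range is refused whole. The fingers move at their own pace and stop on an object; the grip force is fixed at half the most. Time passes only in rows, so rows that do not move let the fingers close. It gives the time, the measured TCP pose, the force, the opening and the grip force at its end, in the units of the state.
- ctrl.read_state(): the state, without advancing time (a new reading comes with each control period).
- ctrl.get_image(name): name is "scene" or "side" or "wrist"; returns the picture (384x512x3 uint8, red, green, blue); there is no depth.
- ctrl.calibration(name): a dict with "mtx" (3x3 intrinsics, pixels), "R" (3x3) and "t" (3): a world point X has camera coordinates R X + t. Camera axes: x right, y down, z forward; pixel columns grow to the right and rows downward; lengths in mm; the calibration is good to about 2 mm. A picture is of the moment at which its call begins: read the wrist's pose just before it. calibration takes no time and is no camera call; for the wrist camera it gives the pose at the moment of the call.
- ctrl.finish_job(): hands the job in; it is judged then, once.
The state is a dict: "clock": time; "qpos": joint angles; "qd": joint speeds; "tau": joint torques, N m; "eef_pos": TCP position; "tool_rot": TCP orientation; "force": force on the tool from outside, world axes, zero at the start; "torque": the same for the moment, N m; "width": finger opening in mm; "gripper_force": force on a finger pad.
Only numpy, scipy, OpenCV 4.12 (cv2) and the standard library are available. Lean on these libraries where they do the work, as an engineer would, in place of code of your own. Each camera call takes 0.05 s, during which the arm holds its last target. There are 200 camera calls.

TASK

Pull the brass plug out of the sample port on top of the waveguide cavity and set it down in the grey parts tray. Then take the sample rod with the blue handle out of the rack and lower its white stem through the open port, never letting the rod touch the cavity, until the black band on the stem is level with the rim of the port; hold it there still and centred in the port for a two-second sweep and finish while still holding it. Leave the other two rods in the rack and the spanner and the brass adaptor where they are.

Things in the scene. Friction and masses are not known exactly. Their poses are not given: they have to be found in the camera images.
- cavity: Aluminium waveguide resonator fixed to the bench: rectangular tube 200 long (x), 92 wide, top face 78 above the bench, hollow, inner floor 32 above the bench; between flanges 138 wide, top edges 101 above the bench, outer faces 115 from the port. Origin on the bench below the port; x points along the tube to the blue measuring module (100 x 62, top 69 above the bench, ends 237 from the port).
- port (a point): Centre of the rim of the sample port: an upright steel collar in the middle of the cavity's top face, 30 outside, bore 22, rim 103 above the bench (25 above the top face), bore 28 deep, then open to the hollow cavity; 71 from the rim down to the inner floor. z up.
- plug: Brass plug, loose, about 90 g, in the port at the start: knurled round head 34 in diameter, 20 high, resting on the rim; below it a stub 19 in diameter, 12 long, loosely in the bore (lifts straight out). Origin at the centre of the stub's lower end, z up its axis.
- plug_head (a point): Middle of the plug's head, on its axis: 22 above the stub's lower end, 10 below the top of the head.
- tray: Grey plastic open parts tray, fixed, empty: 170 (x) x 120 (y), 30 high, walls and floor 4 thick. Origin at the centre of its underside, on the bench.
- rack: Fixed rack, 210 long (x), 70 wide at the wooden base; white top plate 210 x 56, upper face 120 above the bench, with three 13 mm holes 60 apart in a row along x; one rod hangs in each, in any order. Origin at the centre of its underside.
- rod_blue: The sample rod to use, loose, 160 long, about 50 g: round white stem 8 in diameter from the tip to 105, steel shoulder disc 22 in diameter from 105 to 110, blue square handle 16 x 16 from 110 to 160. It hangs upright in the rack by its shoulder. Origin at the tip (lower end), z up the rod, x and y square to the handle's flats.
- rod_blue_handle (a point): Grip point in the middle of the blue handle, on the axis: 137 above the tip, 23 below the handle's top, 152 above the bench in the rack.
- rod_blue_band (a point): Middle of the black band (4 high) on the white stem of the blue-handled rod, on the axis: 60 above the tip, 77 below the grip point.
- rod_yellow_handle (a point): Rod to leave alone: same shape, yellow handle, grey stem. Same point as on the blue one.
- rod_red_handle (a point): Rod to leave alone: same shape, red handle, amber stem. Same point as on the blue one.
- spanner: Plain steel spanner, 150 long along x, lying flat, loose on the bench; leave alone. Origin under its middle.
- adaptor: Brass coaxial adaptor standing on end on the bench, 21 in diameter, 40 high, loose; leave alone. Origin at the centre of its underside.
Not all that is in view belongs to the job. Several things have the shape of the tray; the one meant has the colours described above.

How it is judged:
By the outcome, as a careful person would: the job done as asked, in the order asked, and still so for the second after the job is handed in, while the arm keeps its last pose, push and grip.
It also fails if it takes over 64 s, if anything falls off the work surface, if the arm or the gripper's body presses on something with over 40 N, if the wrist force passes 120 N, or if a joint passes its speed limit or range.

## Working session

There is one attempt and no reset: what is moved stays moved. The work goes in short steps, Python scripts to look and compute and a tool call to move; the robot and the scene stay as the last step left them, time stands still between calls to the robot, and variables do not carry over. Pictures are saved under pics/ and viewed, at most 10 in all, crops included, and the job is handed in when it is done.

Besides the shell and the picture viewer there is one more tool, called after "Emit:" as name(argument=value, ...) on one line, values as JSON. carry_out: Moves the arm, as the interface text tells. Its arguments: {"type":"object","properties":{"deltas":{"type":"array"}},"required":["deltas"]}

```bash
mkdir -p pics; ls
python3 - <<'E'
from cell import ctrl
import cv2
s=ctrl.read_state(); print(s['clock'],s['eef_pos'],s['tool_rot'],s['width'],ctrl.grip_depth)
for n in ['scene','side']:
    im=ctrl.get_image(n); cv2.imwrite(f'pics/{n}0.png',im[:,:,::-1])
    c=ctrl.calibration(n); print(n,c['mtx'].tolist(),c['R'].round(4).tolist(),c['t'].round(1).tolist())
E
```

```text
pics
0.0 [6.49387048e+02 4.17973356e-02 2.30381943e+02] [-3.13971363e+00  3.63489747e-05  1.57083250e+00] 85.38133325665888 18.700000000000003
scene [[452.3718167623025, 0.0, 260.43382233427127], [0.0, 452.3718167623025, 192.3850636820781], [0.0, 0.0, 1.0]] [[-0.7614, 0.6482, -0.0029], [0.541, 0.633, -0.5538], [-0.3572, -0.4232, -0.8326]] [339.6, -283.8, 1802.6]
side [[349.4510287825653, 0.0, 256.29424999121426], [0.0, 349.4510287825653, 195.3958184108905], [0.0, 0.0, 1.0]] [[0.748, -0.6637, -0.0066], [-0.3589, -0.396, -0.8452], [0.5583, 0.6345, -0.5344]] [-306.3, 315.3, 756.5]
```

View pics/scene0.png

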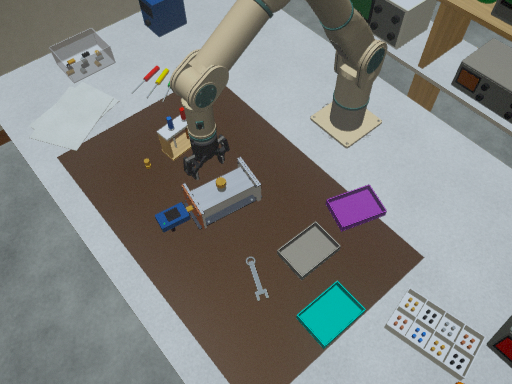

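View pics/side0.png

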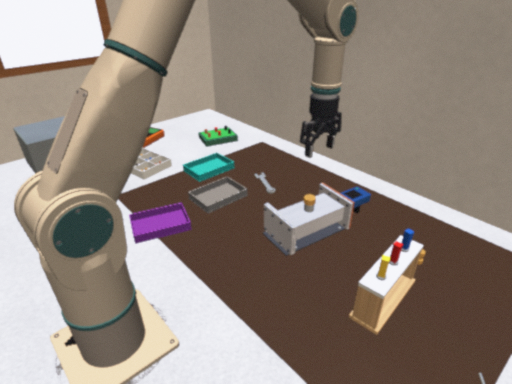

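Scene view: the brass plug is at (221,184), the grey tray at (308,249) and the blue rod at (170,122). Lookalikes are the purple tray (356,207), the teal tray (332,314), the brass adaptor (147,162), the red rod (~183,112), and the yellow rod hidden behind the arm. In the side view the plug is at (310,202), the grey tray at (218,193), the blue rod at (407,239), the red at (397,252) and the yellow at (384,267).

```bash
cat > h.py <<'E'
import cv2, numpy as np
from cell import ctrl
def ray(c,p):
    d=np.linalg.inv(c['mtx'])@np.array([p[0],p[1],1.]); R=np.array(c['R']); return -R.T@np.array(c['t']), R.T@d
def plane(c,p,z):
    o,d=ray(c,p); return o+d*(z-o[2])/d[2]
def tri(c1,p1,c2,p2):
    (a,u),(b,v)=ray(c1,p1),ray(c2,p2); u=u/np.linalg.norm(u);v=v/np.linalg.norm(v)
    s=np.linalg.lstsq(np.c_[u,-v],b-a,rcond=None)[0]; P,Q=a+s[0]*u,b+s[1]*v
    return (P+Q)/2,np.linalg.norm(P-Q)
def blobs(im,lo,hi,box=None,amin=8):
    m=cv2.inRange(cv2.cvtColor(im,cv2.COLOR_RGB2HSV),np.array(lo),np.array(hi))
    if box: k=np.zeros_like(m); x0,y0,x1,y1=box; k[y0:y1,x0:x1]=255; m&=k
    n,_,st,ce=cv2.connectedComponentsWithStats(m)
    return sorted([(int(st[i,4]),ce[i].round(1).tolist(),st[i,:4].tolist()) for i in range(1,n) if st[i,4]>=amin],reverse=True),m
def proj(c,P):
    q=np.array(c['mtx'])@(np.array(c['R'])@P+c['t']); return q[:2]/q[2]
E
python3 - <<'E'
from h import *
A=cv2.imread('pics/scene0.png')[:,:,::-1].copy();B=cv2.imread('pics/side0.png')[:,:,::-1].copy()
a,b=ctrl.calibration('scene'),ctrl.calibration('side')
for nm,lo,hi,ba,bb in [('plug',(10,120,90),(25,255,255),(205,170,240,200),(295,190,325,215)),('blue',(105,150,40),(125,255,255),(160,110,182,135),(395,225,420,255)),('red',(0,150,60),(6,255,255),(175,100,192,122),(388,235,408,270))]:
    x=blobs(A,lo,hi,ba)[0][:2];y=blobs(B,lo,hi,bb)[0][:2];print(nm,x,y)
    if x and y: print(tri(a,x[0][1],b,y[0][1]))
y=blobs(B,(20,150,80),(33,255,255),(370,250,395,285))[0];print('yellow',y[:2],[plane(b,k[1],152) for k in y[:1]])
# tray: grey contour
g=cv2.cvtColor(A,cv2.COLOR_RGB2HSV);print(g[249,308],g[230,312],g[190,90],g[190,235])
for im,c,p in((A,a,(308,249)),(B,b,(218,193))): print('tray',plane(c,p,15))
m=np.hstack([cv2.resize(A[100:230,120:270],(450,390),interpolation=2),cv2.resize(B[180:310,270:430],(350,284),interpolation=2)if 0 else cv2.resize(B[180:340,250:390+50],(350,390*1),interpolation=2)])
cv2.imwrite('pics/crop1.png',m[:,:,::-1])
E
```

```text
plug [(87, [220.3, 182.3], [216, 177, 10, 11])] [(118, [308.8, 198.3], [303, 193, 12, 12])]
(array([602.53115104, -17.61257083, 115.64611185]), np.float64(3.995550060121282))
blue [(40, [169.2, 122.0], [166, 117, 7, 11])] [(123, [407.2, 237.3], [403, 229, 11, 20])]
(array([ 596.23986167, -317.2560428 ,  154.53709263]), np.float64(2.5118620605035944))
red [(46, [181.9, 112.3], [179, 107, 7, 12])] [(115, [395.6, 251.3], [391, 242, 11, 20])]
(array([ 534.52617522, -325.30352896,  154.08302974]), np.float64(5.590452860306102))
yellow [(123, [383.6, 265.5], [379, 256, 12, 21])] [array([ 474.99115689, -329.31159344,  152.        ])]
[ 30  13 141] [ 34  14 143] [13 86 83] [105  30 186]
tray [511.3508215  315.91538021  15.        ]
tray [512.85361339 320.71935173  15.        ]
```

View pics/crop1.png

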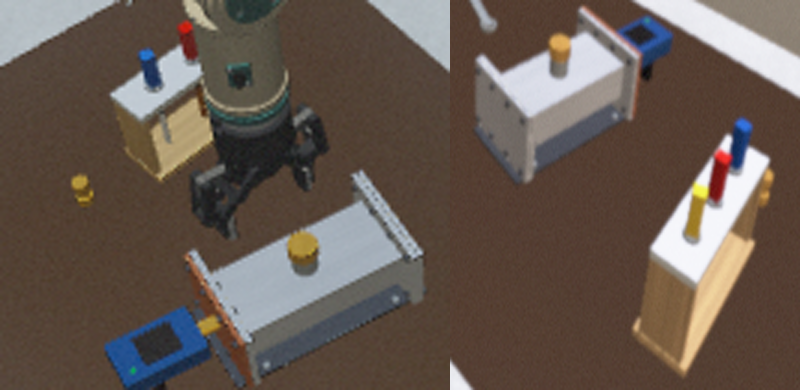

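The crop confirms the choices: the brass plug sits on the collar (scene 220,182), and the blue rod is at the +x end of the rack, with red in the middle and yellow last. I'll move above the plug for a wrist look.

Emit:
carry_out(deltas=[0,0,0,-0.009,-0.023,0,-1,0,0,0,-0.009,-0.023,0,-1,0,0,0,0,0,0,-1,0,0,0,0,0,0,-1])

```text
clock: 0.6
eef_pos: [604.8, -17.5, 231.4]
tool_rot: [3.141, -0.001, 1.571]
force: [0.7, -0.0, -0.6]
width: 85.3
gripper_force: 0.0
```

Run:
```python
from h import *
s=ctrl.read_state(); print(s['clock'],s['eef_pos'],s['tool_rot'])
c=ctrl.calibration('wrist'); im=ctrl.get_image('wrist'); cv2.imwrite('pics/w1.png',im[:,:,::-1])
R=np.array(c['R']);print(c['mtx'][0],'cam pos',-R.T@c['t'],'axis',R[2], 'plug pred',proj(c,np.array([602.5,-17.6,123])))
print(blobs(im,(10,120,90),(25,255,255))[0][:4])
```

```text
0.6 [604.84803759 -17.46207812 231.36134842] [ 3.14060748e+00 -5.08712767e-04  1.57114961e+00]
[299.97196116   0.         257.01064907] cam pos [605.04504947  50.39484966 372.80099494] axis [ 9.30435150e-04 -2.68817025e-01 -9.63190812e-01] plug pred [253.78444465 189.65713625]
[(1195, [254.2, 187.1], [235, 167, 39, 41]), (332, [372.6, 185.4], [357, 129, 34, 110]), (87, [376.8, 192.8], [373, 184, 8, 17]), (11, [389.5, 134.9], [388, 132, 4, 7])]
```

View pics/w1.png

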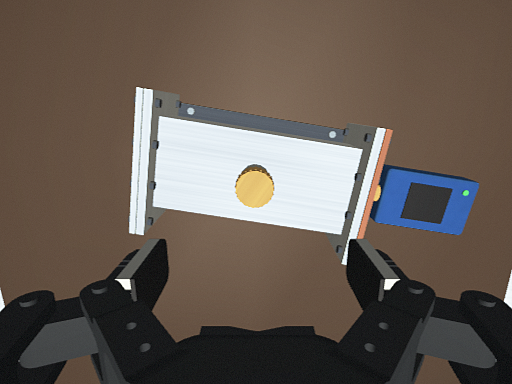

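Wrist view: plug top disc centred near (254,188). The cavity runs from the left flange to the module on the right, with a yaw of about −9°.

Run:
```python
from h import *
im=cv2.imread('pics/w1.png')[:,:,::-1].copy(); c=ctrl.calibration('wrist')
for v in (150,180,200):
    m=blobs(im,(10,80,v),(28,255,255),(225,155,285,220))[1]
    k=max(cv2.findContours(m,0,1)[0],key=cv2.contourArea); (x,y),ax,_=cv2.fitEllipse(k)
    print(v,x,y,ax,plane(c,(x,y),123))
# collar check, cavity corners
p,q=plane(c,(163,117),78),plane(c,(362,149),78);print(np.degrees(np.arctan2(*(q-p)[1::-1])), [plane(c,t,78) for t in ((163,117),(362,149),(153,207),(343,234))])
# tray corners from scene+side via hsv mask
for n,f,box in(('scene','scene0',(270,215,350,285)),('side','side0',(180,170,255,220))):
    A=cv2.imread(f'pics/{f}.png')[:,:,::-1].copy();m=blobs(A,(15,0,90),(60,45,255),box)[1]
    m=cv2.morphologyEx(m,cv2.MORPH_CLOSE,np.ones((5,5)));k=max(cv2.findContours(m,0,1)[0],key=cv2.contourArea)
    r=cv2.minAreaRect(k);print(n,r,cv2.contourArea(k));cc=ctrl.calibration(n);print(np.array([plane(cc,t,20) for t in cv2.approxPolyDP(cv2.convexHull(k),4,True)[:,0]]).round(),plane(cc,r[0],20))
```

```text
150 254.17030334472656 188.40484619140625 (36.309059143066406, 37.56806945800781) [602.95442976 -16.31218005 123.        ]
180 254.16091918945312 188.63861083984375 (35.77695083618164, 37.51972961425781) [602.9461273  -16.52076935 123.        ]
200 254.1450958251953 188.7039031982422 (35.803836822509766, 37.132057189941406) [602.93242732 -16.57906169 123.        ]
-8.904930100420952 [array([515.68118563,  42.01585308,  78.        ]), array([708.42238016,  11.81639586,  78.        ]), array([497.85866038, -48.41834867,  78.        ]), array([696.85854342, -78.36301045,  78.        ])]
scene ((308.52996826171875, 247.66734313964844), (36.529815673828125, 52.28416442871094), 51.54629135131836) 1708.5
[[423. 262.  20.]
 [427. 377.  20.]
 [593. 373.  20.]
 [592. 255.  20.]] [508.76174488 315.08638246  20.        ]
side ((218.15518188476562, 193.63792419433594), (25.440261840820312, 51.808998107910156), 68.19859313964844) 670.0
[[604. 292.  20.]
 [467. 241.  20.]
 [433. 272.  20.]
 [435. 380.  20.]
 [586. 388.  20.]] [506.20507617 310.20064509  20.        ]
```

Emit:
carry_out(deltas=[0,0,0,0.001,-0.002,0.035,-1,0,0,0,0,0,0.035,-1,0,0,0,0,0,0.035,-1,0,0,0,0,0,0.032,-1,0,0,0,0,0,0,-1,0,0,0,0,0,0,1,0,0,0,0,0,0,1,0,0,0,0,0,0,1,0,0,0,0,0,0,1,0,0,0,0,0,0,1])

```text
clock: 1.9
eef_pos: [602.9, -16.9, 95.8]
tool_rot: [3.139, -0.0, 1.571]
force: [-1.5, -0.2, 6.3]
width: 31.7
gripper_force: 59.2
```

Emit:
carry_out(deltas=[0,0,0,0,0,-0.01,1,0,0,0,0,0,-0.02,1,0,0,0,0,0,-0.03,1,0,0,0,0,0,-0.04,1,0,0,0,0,0,0,1])

```text
clock: 2.52
eef_pos: [604.4, -17.1, 198.2]
tool_rot: [3.134, -0.0, 1.571]
force: [0.2, 0.3, -1.3]
width: 31.5
gripper_force: 59.6
```

Run:
```python
from h import *
s=ctrl.read_state(); print(s['clock'],s['eef_pos'],s['tool_rot'],s['width'],s['force'])
c=ctrl.calibration('wrist'); im=ctrl.get_image('wrist'); b=ctrl.get_image('side')
cv2.imwrite('pics/w2.png',np.hstack([cv2.resize(im,(480,360)),cv2.resize(b[120:300,240:400],(320,360))])[:,:,::-1])
cv2.imwrite('pics/w2w.png',im[:,:,::-1]);print(proj(c,np.array([603,-16.5,103])))
np.savez('pics/c2.npz',**{k:np.array(v) for k,v in c.items()})
```

```text
2.525 [604.40802978 -17.09135539 198.19985687] [ 3.13415006e+00 -4.55679982e-05  1.57058467e+00] 31.45295771341343 [ 0.16904491  0.2745124  -1.25711307]
[254.01334588 192.98638817]
```

View pics/w2.png

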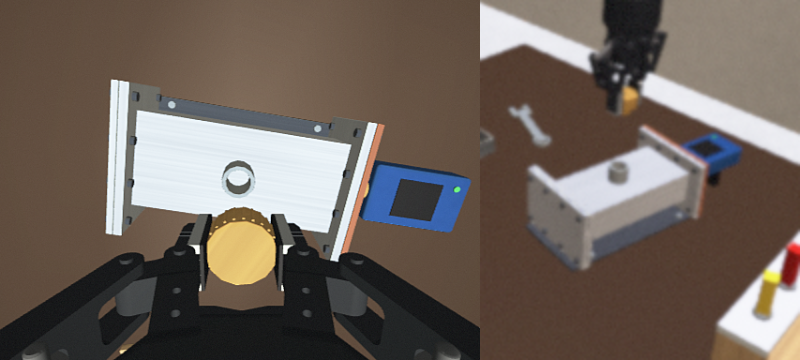

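The plug is held, and the open collar shows at about (254,191) in the full wrist frame. Next, carry the plug to the tray.

Emit:
carry_out(deltas=[0,0,0,0.02,-0.006,0,1,0,0,0,0.036,-0.01,0,1,0,0,0,0.04,-0.011,0,1,0,0,0,0.04,-0.011,0,1,0,0,0,0.04,-0.011,0,1,0,0,0,0.04,-0.011,0,1,0,0,0,0.04,-0.011,0,1,0,0,0,0.04,-0.011,0,1,0,0,0,0.027,-0.009,0,1,0,0,0,0.01,-0.004,0,1,0,0,0,0,0,0,1])

```text
clock: 4.0
eef_pos: [505.9, 316.4, 193.6]
tool_rot: [-3.14, 0.001, 1.572]
force: [0.1, -0.0, -1.1]
width: 31.4
gripper_force: 59.5
```

Run:
```python
from h import *
s=ctrl.read_state(); print(s['clock'],s['eef_pos'],s['tool_rot'],s['width'])
c=ctrl.calibration('wrist'); im=ctrl.get_image('wrist'); cv2.imwrite('pics/w3.png',im[:,:,::-1])
m=blobs(im,(15,0,90),(60,45,255))[1]; m=cv2.morphologyEx(m,cv2.MORPH_CLOSE,np.ones((5,5)))
for k in sorted(cv2.findContours(m,0,1)[0],key=cv2.contourArea)[-2:]:
    print(cv2.contourArea(k),[plane(c,t,30).round()[:2].tolist() for t in cv2.approxPolyDP(cv2.convexHull(k),5,True)[:,0]])
# port rim, previous picture
d=np.load('pics/c2.npz'); w=cv2.imread('pics/w2w.png',0)[172:212,232:277]
e=cv2.resize(w,None,fx=10,fy=10,interpolation=2)
cv2.imwrite('pics/port.png',np.hstack([e,cv2.resize(cv2.cvtColor(im,cv2.COLOR_RGB2GRAY),(340,400))])[:400])
```

```text
4.0 [505.87990413 316.37495842 193.58529015] [-3.14013521e+00  9.51284660e-04  1.57246370e+00] 31.396821159908946
113.5 [[700.0, 356.0], [695.0, 327.0], [660.0, 240.0], [652.0, 240.0]]
17094.5 [[430.0, 381.0], [598.0, 377.0], [596.0, 264.0], [561.0, 206.0], [450.0, 206.0], [427.0, 270.0]]
```

View pics/port.png

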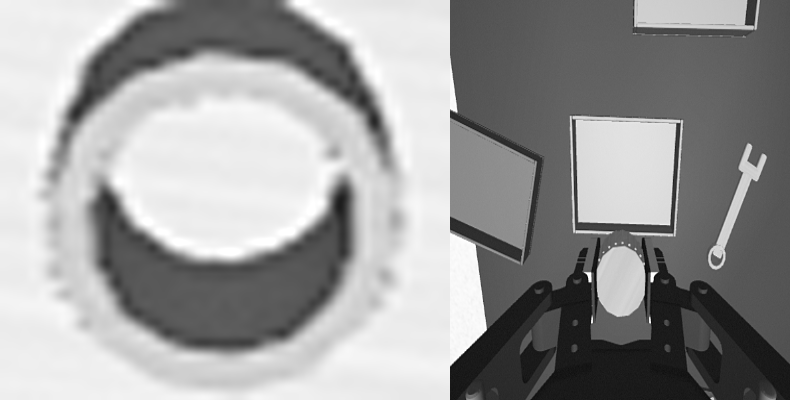

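The left part shows the collar ring with its bore centred near crop (222,221), i.e. pixel (253.7,193.6), so the port is at about (602.7,−17). The right part shows the tray directly ahead of the held plug, centred near (512,322) in the world.

Emit:
carry_out(deltas=[0,0,0,0.005,0.006,0.035,1,0,0,0,0,0,0.04,1,0,0,0,0,0,0.04,1,0,0,0,0,0,0.04,1,0,0,0,0,0,0.02,1,0,0,0,0,0,0.006,1,0,0,0,0,0,0,1])

```text
clock: 4.92
eef_pos: [513.8, 321.0, 14.1]
tool_rot: [3.14, -0.001, 1.57]
force: [-0.1, -0.4, -1.4]
width: 31.7
gripper_force: 59.6
```

Emit:
carry_out(deltas=[0,0,0,0,0,0.004,1,0,0,0,0,0,0,1,0,0,0,0,0,0,-0.2,0,0,0,0,0,0,-1,0,0,0,0,0,0,-1,0,0,0,0,0,0,-1,0,0,0,0,0,-0.02,-1,0,0,0,0,0,-0.04,-1,0,0,0,0,0,-0.06,-1,0,0,0,0,0,-0.06,-1,0,0,0,0,0,-0.03,-1,0,0,0,0,0,0,-1])

```text
clock: 6.42
eef_pos: [514.7, 322.0, 223.7]
tool_rot: [3.135, -0.004, 1.571]
force: [0.1, -0.6, -0.9]
width: 85.2
gripper_force: 0.0
```

Run:
```python
from h import *
s=ctrl.read_state(); print(s['clock'],s['eef_pos'],s['tool_rot'],s['width'])
c=ctrl.calibration('wrist'); im=ctrl.get_image('wrist'); cv2.imwrite('pics/w4.png',im[:,:,::-1])
b=blobs(im,(10,100,90),(28,255,255))[0][:3]; print([(k,plane(c,k[1],20).round()) for k in b])
```

```text
6.425 [514.67657317 321.96540189 223.69737826] [ 3.13536732 -0.00426261  1.57056694] 85.24086041979739
[((710, [254.6, 171.5], [240, 156, 30, 31]), array([513., 319.,  20.]))]
```

The plug is down in the tray at about (513,319). Now over to the rack.

Emit:
carry_out(deltas=[0,0,0,-0.029,0.004,0,-1,0,0,0,-0.055,0.007,-0.01,-1,0,0,0,-0.058,0.007,-0.01,-1,0,0,0,-0.058,0.007,-0.01,-1,0,0,0,-0.058,0.007,-0.01,-1,0,0,0,-0.058,0.007,0,-1,0,0,0,-0.058,0.007,0,-1,0,0,0,-0.058,0.007,0,-1,0,0,0,-0.058,0.008,0,-1,0,0,0,-0.058,0.008,0,-1,0,0,0,-0.058,0.008,0,-1,0,0,0,-0.033,0.004,0,-1])

```text
clock: 7.98
eef_pos: [592.2, -321.8, 257.3]
tool_rot: [-3.138, 0.0, 1.567]
force: [0.5, 0.7, -0.3]
width: 85.3
gripper_force: 0.0
```

Emit:
carry_out(deltas=[0,0,9.5,0,0,0,-1,0,0,9.5,0,0,0,-1,0,0,9.5,0,0,0,-1,0,0,9.5,0,0,0,-1,0,0,9.5,0,0,0,-1,0,0,9.5,0,0,0,-1,0,0,9.5,0,0,0,-1,0,0,9.5,0,0,0,-1,0,0,7.5,0,0,0,-1,0,0,0,0,0,0,-1])

```text
clock: 9.22
eef_pos: [593.3, -317.4, 257.7]
tool_rot: [-3.14, 0.003, 0.115]
force: [0.2, -0.8, -0.0]
width: 85.3
gripper_force: 0.0
```

Run:
```python
from h import *
s=ctrl.read_state(); print(s['clock'],s['eef_pos'],s['tool_rot'],s['width'],s['qpos'])
c=ctrl.calibration('wrist'); im=ctrl.get_image('wrist'); cv2.imwrite('pics/w5.png',im[:,:,::-1])
np.savez('pics/c5.npz',**{k:np.array(v) for k,v in c.items()})
for n,lo,hi in(('blue',(105,120,40),(125,255,255)),('red',(0,150,60),(6,255,255)),('yel',(22,150,80),(33,255,255))):print(n,[(k,plane(c,k[1],165).round(1)) for k in blobs(im,lo,hi,None,30)[0][:2]])
```

```text
9.225 [ 593.25550095 -317.36470185  257.67619318] [-3.14021576e+00  2.84822008e-03  1.14727509e-01] 85.33497352947998 [ 0.18531689  0.68470497  0.48664191  1.41930675 -0.33349258  1.1228809
 -0.73192715]
blue [((582, [256.5, 188.6], [246, 172, 22, 34]), array([ 598.4, -316.6,  165. ])), ((192, [29.5, 3.2], [10, 0, 32, 10]), array([ 711.8, -146.1,  165. ]))]
red [((641, [255.7, 252.5], [246, 233, 19, 39]), array([ 541.8, -322.4,  165. ])), ((87, [510.4, 286.5], [509, 265, 3, 43]), array([ 534.9, -551.2,  165. ]))]
yel [((540, [254.8, 303.0], [245, 285, 21, 45]), array([ 491.7, -327.4,  165. ])), ((136, [476.5, 283.0], [470, 276, 17, 16]), array([ 534.8, -520.2,  165. ]))]
```

View pics/w5.png

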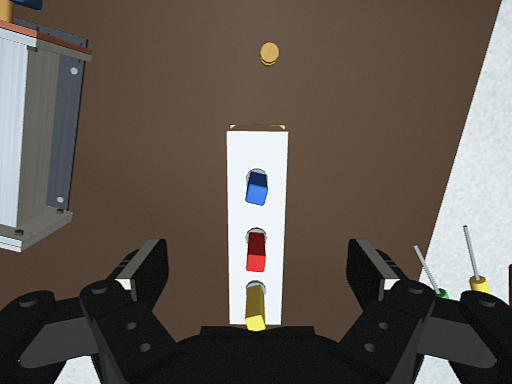

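Wrist view: blue handle at (256,189), red at (256,252), yellow at (255,303), all on the white rack plate. The adaptor is ahead at (269,52). Now to measure the blue handle's top face and yaw.

Run:
```python
from h import *
im=cv2.imread('pics/w5.png')[:,:,::-1].copy(); c=dict(np.load('pics/c5.npz'))
hsv=cv2.cvtColor(im,cv2.COLOR_RGB2HSV); print(hsv[172:208:3,257].tolist())
for v in (130,160,180):
    m=blobs(im,(105,100,v),(125,255,255),(235,165,280,215))[1]
    k=max(cv2.findContours(m,0,1)[0],key=cv2.contourArea)
    P=np.array([plane(c,p,175)[:2] for p in k[:,0]],np.float32); print(v,cv2.minAreaRect(P))
# rack plate: left/right edges at z=120
m=cv2.inRange(hsv,np.array((0,0,190)),np.array((180,40,255)));m[:, :215]=0;m[:,300:]=0
rows=range(140,310,10);L=[np.flatnonzero(m[r])[[0,-1]] for r in rows]
for j in(0,1):
    P=np.array([plane(c,(l[j],r),120) for l,r in zip(L,rows)]);f=np.polyfit(P[:,0],P[:,1],1);print('edge',np.degrees(np.arctan(f[0])),np.polyval(f,593))
print('shoulder',[plane(c,(257,y),125) for y in (170,)],'edge far',plane(c,(258,130),120))
```

```text
[[105, 61, 139], [107, 198, 80], [108, 192, 81], [108, 188, 84], [108, 188, 69], [108, 175, 230], [108, 174, 233], [108, 174, 232], [108, 175, 232], [109, 180, 229], [108, 181, 230], [30, 1, 255]]
130 ((596.375244140625, -316.4970703125), (15.00809097290039, 15.153632164001465), 82.59807586669922)
160 ((596.2823486328125, -316.63800048828125), (14.567709922790527, 15.041474342346191), 83.22498321533203)
180 ((596.21630859375, -316.6190185546875), (14.197651863098145, 14.924079895019531), 83.55455017089844)
edge 5.894069782263659 -289.2559428443494
edge 5.947642487813104 -344.6318974781051
shoulder [array([ 605.46912152, -316.13384638,  125.        ])] edge far [ 641.5019163  -312.86667847  120.        ]
```

Handle centre is (596.3,−316.6). It lies on the rack's midline and matches the plate geometry; handle yaw is about −7°, so I turn the tool 13.5° and descend.

Emit:
carry_out(deltas=[0,0,6.75,0,0,0,-1,0,0,6.75,0,0,0,-1,0,0,0,0.003,-0.001,0.03,-1,0,0,0,0,0,0.04,-1,0,0,0,0,0,0.035,-1,0,0,0,0,0,0.015,-1,0,0,0,0,0,0.005,-1,0,0,0,0,0,0,-1,0,0,0,0,0,0,-1])

```text
clock: 10.4
eef_pos: [597.8, -318.0, 135.7]
tool_rot: [3.141, -0.002, -0.122]
force: [0.1, 0.3, -0.2]
width: 85.5
gripper_force: 0.0
```

Emit:
carry_out(deltas=[0,0,0,-0.001,-0.001,0.003,-1,0,0,0,0,0,0,-1,0,0,0,0,0,0,0.2,0,0,0,0,0,0,0.6,0,0,0,0,0,0,1,0,0,0,0,0,0,1,0,0,0,0,0,0,1,0,0,0,0,0,0,1])

```text
clock: 11.4
eef_pos: [596.3, -316.3, 131.4]
tool_rot: [3.141, -0.0, -0.122]
force: [-0.0, -0.8, 1.2]
width: 15.9
gripper_force: 58.4
```

Emit:
carry_out(deltas=[0,0,0,0,0,-0.008,1,0,0,0,0,0,-0.015,1,0,0,0,0,0,-0.02,1,0,0,0,0,0,-0.02,1,0,0,0,0,0,-0.02,1,0,0,0,0,0,-0.02,1,0,0,0,0,0,-0.02,1,0,0,0,0,0,-0.017,1,0,0,0,0,0,-0.01,1,0,0,0,0,0,0,1,0,0,0,0,0,0,1])

```text
clock: 12.78
eef_pos: [595.9, -315.9, 280.5]
tool_rot: [-3.141, 0.001, -0.122]
force: [-0.4, 0.2, -0.4]
width: 15.0
gripper_force: 58.4
```

Run:
```python
from h import *
s=ctrl.read_state(); print(s['clock'],s['eef_pos'],s['tool_rot'],s['width'])
A,B=ctrl.get_image('scene'),ctrl.get_image('side')
cv2.imwrite('pics/s6.png',A[:,:,::-1]);cv2.imwrite('pics/d6.png',B[:,:,::-1])
b=ctrl.calibration('side');a=ctrl.calibration('scene');e=np.array(s['eef_pos'])
T=e-[0,0,118]; print('tip pred scene',proj(a,T),'side',proj(b,T),'band',proj(a,T+[0,0,60]),proj(b,T+[0,0,60]))
p=proj(a,T+[0,0,60]).astype(int);q=proj(b,T+[0,0,60]).astype(int)
f=lambda I,p:cv2.resize(I[max(0,p[1]-40):p[1]+40,p[0]-40:p[0]+40],(400,400),interpolation=2)
print(p,q);cv2.imwrite('pics/c6.png',np.hstack([f(A,p),f(B,q)])[:,:,::-1])
```

```text
12.775 [ 595.88130757 -315.89902522  280.52959528] [-3.14092761e+00  1.33180470e-03 -1.22158638e-01] 14.975355007655446
tip pred scene [169.45192279 120.76025785] side [407.921688   234.24545157] band [166.44572279 108.66148313] [414.05684495 212.84440447]
[166 108] [414 212]
```

View pics/c6.png

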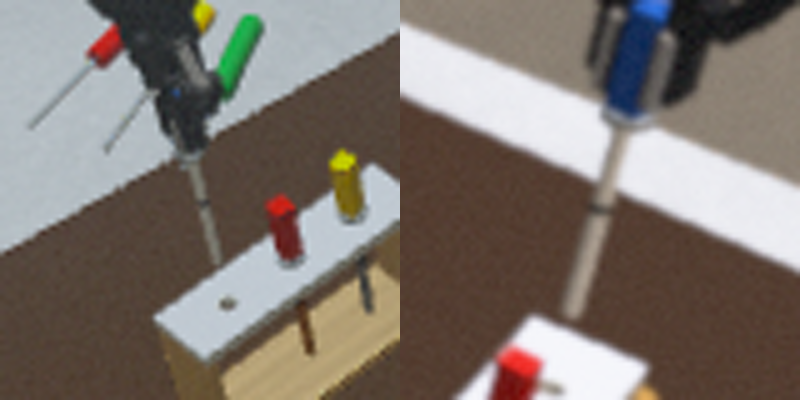

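The rod is held upright: in the side crop the band is at (600,208) and the tip at (573,318), within about 1 px of prediction. Red and yellow are still in the rack. Moving over the port.

Emit:
carry_out(deltas=[0,0,0,-0.001,-0.014,0,1,0,0,0,-0.003,-0.026,0,1,0,0,0,-0.003,-0.034,0,1,0,0,0,-0.004,-0.036,0,1,0,0,0,-0.004,-0.036,0,1,0,0,0,-0.004,-0.036,0,1,0,0,0,-0.003,-0.036,0,1,0,0,0,-0.003,-0.034,0,1,0,0,0,-0.003,-0.026,0,1,0,0,0,-0.001,-0.014,0,1,0,0,0,0,-0.006,0,1,0,0,0,0,0,0,1])

```text
clock: 14.38
eef_pos: [603.8, -17.4, 281.3]
tool_rot: [3.141, -0.0, -0.123]
force: [-0.4, -0.7, -0.6]
width: 15.3
gripper_force: 58.4
```

Run:
```python
from h import *
s=ctrl.read_state(); print(s['clock'],s['eef_pos'],s['tool_rot'],s['width'])
c=ctrl.calibration('wrist');W=ctrl.get_image('wrist');A=ctrl.get_image('scene');B=ctrl.get_image('side')
for n,I in(('w7',W),('s7',A),('d7',B)): cv2.imwrite(f'pics/{n}.png',I[:,:,::-1])
b=ctrl.calibration('side');a=ctrl.calibration('scene');e=np.array(s['eef_pos'])
P=np.array([602.8,-17,103]);print('port pred',[proj(k,P).round(1) for k in(c,a,b)],'tip',[proj(k,e-[0,0,117]).round(1) for k in(c,a,b)])
p,q=proj(a,P).astype(int),proj(b,P).astype(int);print(p,q)
f=lambda I,p,w,h:cv2.resize(I[p[1]-h:p[1]+h,p[0]-w:p[0]+w],(w*10,h*10),interpolation=2)
w=proj(c,P).astype(int);print(w);r=W[w[1]-30:w[1]+50,w[0]-30:w[0]+30]
cv2.imwrite('pics/c7.png',np.hstack([f(A,p-[0,8],20,30),f(B,q-[0,8],20,30)])[:,:,::-1])
```

```text
14.375 [603.76289024 -17.39544702 281.30056163] [ 3.14111114e+00 -8.14040088e-05 -1.22616615e-01] 15.281588138728045
port pred [array([256.4, 174. ]), array([221.2, 184.7]), array([309.1, 201.7])] tip [array([256.6, 187.5]), array([219.5, 174. ]), array([311. , 183.7])]
[221 184] [309 201]
[256 174]
```

View pics/w7.png

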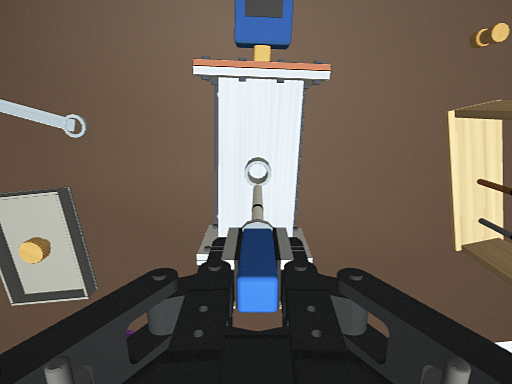

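Wrist view: the plug is in the tray at (34,250), the port is at (257,171), and the stem points at it with its tip near (257,186). I'll lower to just above the rim, where the tip-to-port offset is nearly free of calibration bias.

Emit:
carry_out(deltas=[0,0,0,0,0,0.01,1,0,0,0,0,0,0.015,1,0,0,0,0,0,0.013,1,0,0,0,0,0,0.008,1,0,0,0,0,0,0,1,0,0,0,0,0,0,1])

```text
clock: 15.28
eef_pos: [604.1, -17.0, 235.6]
tool_rot: [3.142, -0.001, -0.122]
force: [0.3, -1.1, -0.1]
width: 15.5
gripper_force: 58.4
```

```bash
cat > look.py <<'E'
from h import *
import sys
n=sys.argv[1]
s=ctrl.read_state(); print(s['clock'],s['eef_pos'].round(2),s['tool_rot'].round(4),s['force'].round(1))
c=ctrl.calibration('wrist');W=ctrl.get_image('wrist');A=ctrl.get_image('scene');B=ctrl.get_image('side')
b=ctrl.calibration('side');a=ctrl.calibration('scene');P=np.array([603,-17,103])
f=lambda I,p,w,h:cv2.resize(I[p[1]-h:p[1]+h,p[0]-w:p[0]+w],(266,400),interpolation=2)
o=[]
for k,I,w,h in((c,W,30,45),(a,A,16,24),(b,B,16,24)):
    p=proj(k,P).astype(int);o.append(f(I,p,w,h));print('origin',p-[w,h],'scale',266/2/w, 'port pred',proj(k,P).round(1),'tip pred',proj(k,np.array(s['eef_pos'])-[0,0,117]).round(1))
cv2.imwrite(f'pics/{n}.png',np.hstack(o)[:,:,::-1])
for q,I in(('w',W),('s',A),('d',B)): cv2.imwrite(f'pics/{q}{n}.png',I[:,:,::-1])
E
python3 look.py 8
```

```text
15.275 [604.07 -16.99 235.6 ] [ 3.1416e+00 -7.0000e-04 -1.2220e-01] [ 0.3 -1.1 -0.1]
origin [226 139] scale 4.433333333333334 port pred [256.8 184.5] tip pred [256.6 187.7]
origin [205 160] scale 8.3125 port pred [221.2 184.8] tip pred [220.6 182.3]
origin [293 177] scale 8.3125 port pred [309.1 201.7] tip pred [309.8 197.1]
```

View pics/8.png

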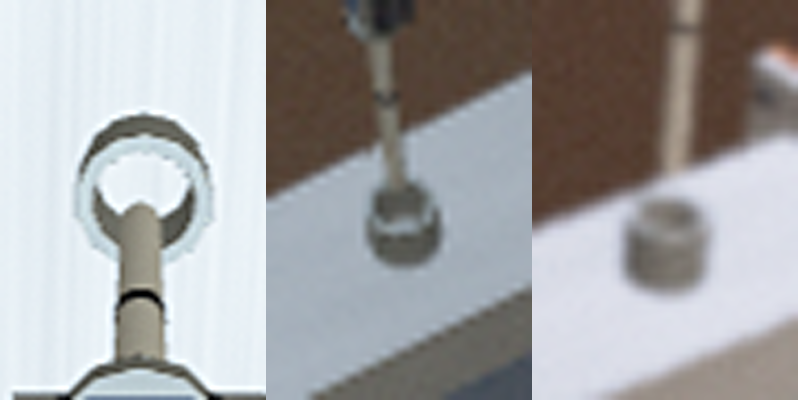

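Wrist crop: ring centred near (144,201), stem tip near (140,222). In the scene and side crops the stem stands just above the collar. Quantifying with edge fits.

```bash
cat > edges.py <<'E'
from h import *
from scipy.ndimage import gaussian_filter1d
import sys
def prof(g,r,x0,x1):  # strongest rising/falling subpixel edges in a row
    d=gaussian_filter1d(g[r].astype(float),0.7,order=1)[x0:x1]
    out=[]
    for s in(1,-1):
        i=int(np.argmax(s*d)); i=min(max(i,1),len(d)-2); y=s*d[i-1:i+2]; out.append(round(x0+i+0.5*(y[0]-y[2])/(y[0]-2*y[1]+y[2]+1e-9),2))
    return out
n=sys.argv[1]
A=cv2.imread(f'pics/s{n}.png',0);B=cv2.imread(f'pics/d{n}.png',0)
print('scene collar',[(r,prof(A,r,212,230)) for r in range(185,192)]);print('scene stem',[(r,prof(A,r,213,226)) for r in range(166,181,2)])
print('side collar',[(r,prof(B,r,300,322)) for r in range(204,211)]);print('side stem',[(r,prof(B,r,303,320)) for r in range(181,197,2)])
E
python3 edges.py 8
python3 - <<'E'
from h import *
W=cv2.imread('pics/w8.png'); g=cv2.cvtColor(W,cv2.COLOR_BGR2GRAY);h=cv2.cvtColor(W,cv2.COLOR_BGR2HSV)
print('cols');[print(r,g[r,238:280].tolist()) for r in (176,180,184,188,192)]
print('col 257 rows160-205',g[160:206,257].tolist());print('col250',g[160:206,248].tolist());print('col266',g[160:206,266].tolist())
E
```

```text
scene collar [(185, [np.float64(225.75), np.float64(217.18)]), (186, [np.float64(225.86), np.float64(216.31)]), (187, [np.float64(225.69), np.float64(222.92)]), (188, [np.float64(225.67), np.float64(216.77)]), (189, [np.float64(225.32), np.float64(217.05)]), (190, [np.float64(224.85), np.float64(217.54)]), (191, [np.float64(223.95), np.float64(218.56)])]
scene stem [(166, [np.float64(216.92), np.float64(219.49)]), (168, [np.float64(217.1), np.float64(219.52)]), (170, [np.float64(217.21), np.float64(219.78)]), (172, [np.float64(217.13), np.float64(220.91)]), (174, [np.float64(225.64), np.float64(220.39)]), (176, [np.float64(221.17), np.float64(217.95)]), (178, [np.float64(215.11), np.float64(218.81)]), (180, [np.float64(221.45), np.float64(218.89)])]
side collar [(204, [np.float64(313.79), np.float64(303.44)]), (205, [np.float64(313.98), np.float64(303.54)]), (206, [np.float64(313.76), np.float64(303.71)]), (207, [np.float64(313.54), np.float64(303.57)]), (208, [np.float64(313.46), np.float64(303.57)]), (209, [np.float64(313.31), np.float64(303.67)]), (210, [np.float64(313.01), np.flo
[... 1483 characters left out ...]
l 257 rows160-205 [237, 235, 237, 245, 209, 96, 97, 101, 94, 158, 219, 212, 209, 232, 241, 239, 238, 238, 239, 238, 239, 238, 239, 244, 190, 136, 142, 143, 146, 143, 146, 144, 144, 145, 144, 146, 146, 147, 148, 146, 145, 147, 150, 165, 33, 4]
col250 [238, 238, 238, 238, 238, 238, 242, 253, 192, 78, 76, 82, 74, 177, 218, 209, 205, 209, 219, 228, 218, 197, 137, 80, 89, 97, 99, 97, 95, 152, 166, 200, 211, 205, 202, 220, 245, 242, 240, 240, 240, 240, 240, 240, 241, 240]
col266 [239, 239, 240, 239, 241, 247, 234, 152, 98, 102, 96, 161, 218, 214, 211, 200, 200, 241, 241, 239, 239, 241, 246, 241, 219, 141, 77, 84, 84, 85, 81, 70, 127, 205, 216, 208, 214, 232, 239, 237, 236, 237, 237, 237, 237, 238]
```

All three views agree: the stem is within 1 mm of the port axis (wrist correction about +0.3 mm in x, −0.6 mm in y). Nudge, then lower 70 mm.

Emit:
carry_out(deltas=[0,0,0,0.0004,0.0006,0,1,0,0,0,0,0,0,1,0,0,0,0,0,0.005,1,0,0,0,0,0,0.008,1,0,0,0,0,0,0.008,1,0,0,0,0,0,0.008,1,0,0,0,0,0,0.008,1,0,0,0,0,0,0.006,1,0,0,0,0,0,0,1,0,0,0,0,0,0,1])

```text
clock: 16.68
eef_pos: [604.3, -17.6, 192.5]
tool_rot: [-3.142, -0.001, -0.122]
force: [-0.3, 0.1, -0.7]
width: 15.2
gripper_force: 58.4
```

```bash
python3 look.py 9; python3 edges.py 9 | grep side
```

```text
16.675 [604.31 -17.65 192.54] [-3.1416e+00 -5.0000e-04 -1.2220e-01] [-0.3  0.1 -0.7]
origin [226 152] scale 4.433333333333334 port pred [256.1 198. ] tip pred [256.7 187.6]
origin [205 160] scale 8.3125 port pred [221.2 184.8] tip pred [221.4 189.5]
origin [293 177] scale 8.3125 port pred [309.1 201.7] tip pred [308.9 209.3]
side collar [(204, [np.float64(313.94), np.float64(303.46)]), (205, [np.float64(313.93), np.float64(303.59)]), (206, [np.float64(313.83), np.float64(303.62)]), (207, [np.float64(313.54), np.float64(303.63)]), (208, [np.float64(313.45), np.float64(303.6)]), (209, [np.float64(313.36), np.float64(303.65)]), (210, [np.float64(313.04), np.float64(304.03)])]
side stem [(181, [np.float64(309.82), np.float64(313.02)]), (183, [np.float64(309.57), np.float64(312.7)]), (185, [np.float64(309.13), np.float64(312.51)]), (187, [np.float64(308.98), np.float64(312.2)]), (189, [np.float64(308.95), np.float64(312.04)]), (191, [np.float64(308.91), np.float64(311.98)]), (193, [np.float64(318.38), np.float64(311.53)]), (195, [np.float64(308.18), np.float64(311.4)])]
```

View pics/9.png

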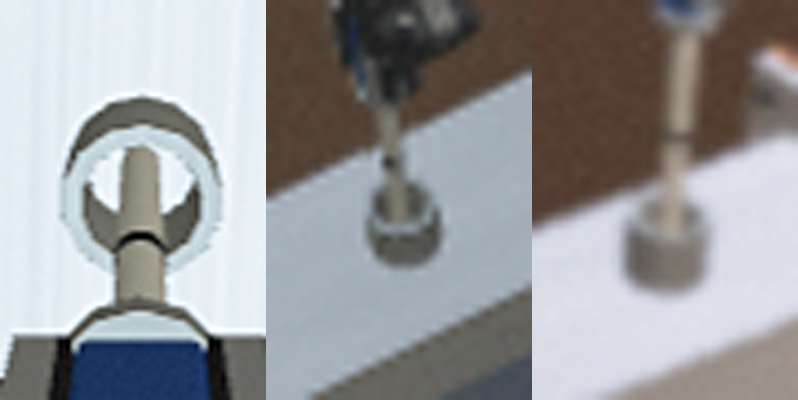

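That is the eleventh picture I have viewed, one over the limit of 10, so from here I use numbers only. It shows the stem inside the bore (ring centre crop (142,201), stem column 140) and the band above the rim at side crop (676,135). Now the band height is measured numerically.

```bash
cat > band.py <<'E'
from h import *
from scipy.ndimage import gaussian_filter1d, map_coordinates
import sys
def run(n,zt):
    for k,f,xy in(('side','d',(603.5,-18.2)),('scene','s',(603.5,-18.2))):
        c=ctrl.calibration(k);g=cv2.imread(f'pics/{f}{n}.png',0).astype(float)
        z=np.arange(zt-16,zt+17,0.5);p=np.array([proj(c,np.array([*xy,t])) for t in z])
        v=np.mean([map_coordinates(g,[p[:,1],p[:,0]+d],order=1) for d in(-.5,0,.5)],0)
        w=np.clip(np.median(v)-v-8,0,None); print(n,k,'min z',z[np.argmin(v)],'centroid',(w*z).sum()/max(w.sum(),1e-9), v[::4].round().tolist())
for a in sys.argv[1:]:
    n,t=a.split(':');run(n,float(t))
E
python3 band.py 8:179 9:136
python3 - <<'E'
from h import *
# rim height by same cameras: near/far rim edge rows on collar axis
for n in '8':
    W=None
    for k,f in(('side','d'),('scene','s')):
        c=ctrl.calibration(k);g=cv2.imread(f'pics/{f}{n}.png',0);p=proj(c,np.array([603.5,-18.2,103.]));x=int(round(p[0]))
        print(k,p.round(1),int(p[1])-10,g[int(p[1])-10:int(p[1])+14,x].tolist())
        d=np.array(c['R'])[2,:2]; d/=np.linalg.norm(d)
        for nm,r,z in(('far out',15,103),('far in',11,103),('near in',-11,103),('near out',-15,103),('near base',-15,78)): print(nm,proj(c,np.array([603.5+d[0]*r,-18.2+d[1]*r,z])).round(1))
E
```

```text
8 side min z 176.5 centroid 176.2574551193908 [143.0, 144.0, 144.0, 141.0, 136.0, 125.0, 111.0, 101.0, 121.0, 135.0, 144.0, 146.0, 146.0, 143.0, 141.0, 140.0, 140.0]
8 scene min z 174.5 centroid 176.7465508483932 [115.0, 114.0, 113.0, 110.0, 98.0, 86.0, 79.0, 80.0, 82.0, 89.0, 99.0, 108.0, 110.0, 112.0, 113.0, 113.0, 112.0]
9 side min z 133.5 centroid 132.75942272882435 [157.0, 151.0, 144.0, 139.0, 130.0, 119.0, 104.0, 100.0, 121.0, 135.0, 144.0, 145.0, 145.0, 143.0, 142.0, 142.0, 142.0]
9 scene min z 135.5 centroid 134.90953049609206 [115.0, 117.0, 118.0, 115.0, 111.0, 107.0, 101.0, 94.0, 91.0, 101.0, 111.0, 117.0, 119.0, 121.0, 120.0, 119.0, 118.0]
side [309.5 201.8] 191 [151, 155, 151, 152, 155, 153, 170, 200, 209, 189, 135, 113, 107, 127, 148, 128, 114, 120, 119, 118, 139, 182, 217, 223]
far out [308.9 199. ]
far in [309.  199.8]
near in [310.  203.9]
near out [310.2 204.6]
near base [309.6 211.7]
scene [220.8 184.6] 174 [68, 81, 133, 141, 141, 125, 128, 112, 97, 84, 84, 96, 135, 148, 81, 88, 86, 98, 155, 169, 170, 172, 174, 173]
far out [221.  180.9]
far in [221.  181.9]
near in [220.7 187.3]
near out [220.6 188.3]
near base [221.2 192.5]
```

Run:
```python
from h import *
from scipy.optimize import least_squares
c=ctrl.calibration('wrist');s=ctrl.read_state();e=s['eef_pos'];print(e)
tx=np.array([np.cos(-.1222),np.sin(-.1222),0])
for n in '89':
    g=cv2.imread(f'pics/w{n}.png',0);v=g[180:226,256:259].mean(1);print(n,v.round().astype(int).tolist())
def m(X,zt,h,r): return proj(c,e+tx*(X+r)+[0,0,zt+h])[1]
for X in(-2,0):
  for zt in(-119,-116.4): print(X,zt,'tip apex',m(X,zt,0,4).round(2),'band lo/mid/hi',[m(X,zt,h,4).round(2) for h in(58,60,62)],'shoulder',m(X,zt,105,11).round(2))
```

```text
[604.29485656 -17.60892865 192.63203965]
8 [238, 238, 239, 244, 206, 136, 139, 142, 143, 144, 144, 144, 145, 144, 144, 145, 144, 145, 147, 145, 144, 146, 149, 164, 31, 2, 148, 153, 148, 146, 148, 147, 148, 146, 147, 147, 149, 151, 133, 103, 90, 85, 211, 204, 197, 199]
9 [185, 218, 212, 215, 197, 138, 139, 141, 143, 142, 142, 143, 144, 143, 143, 143, 145, 146, 144, 144, 145, 146, 148, 162, 28, 3, 149, 152, 147, 145, 146, 146, 145, 147, 146, 148, 147, 149, 134, 96, 89, 84, 210, 202, 195, 198]
-2 -119 tip apex 184.91 band lo/mid/hi [np.float64(205.07), np.float64(205.96), np.float64(206.86)] shoulder 219.51
-2 -116.4 tip apex 185.64 band lo/mid/hi [np.float64(206.23), np.float64(207.14), np.float64(208.06)] shoulder 221.22
0 -119 tip apex 182.75 band lo/mid/hi [np.float64(202.39), np.float64(203.25), np.float64(204.13)] shoulder 216.1
0 -116.4 tip apex 183.45 band lo/mid/hi [np.float64(203.51), np.float64(204.4), np.float64(205.3)] shoulder 217.77
```

Emit:
carry_out(deltas=[0,0,0,0,0,0.006,1,0,0,0,0,0,0.008,1,0,0,0,0,0,0.008,1,0,0,0,0,0,0.006,1,0,0,0,0,0,0.003,1,0,0,0,0,0,0,1,0,0,0,0,0,0,1])

```text
clock: 17.7
eef_pos: [604.3, -17.6, 161.5]
tool_rot: [-3.142, -0.0, -0.122]
force: [-0.3, 0.4, -0.6]
width: 15.2
gripper_force: 58.4
```

```bash
python3 look.py 10
python3 - <<'E'
from h import *
g=cv2.imread('pics/w10.png',0)
print('wrist col257 rows180-250',g[180:250,256:259].mean(1).round().astype(int).tolist())
for x in(244,247,268,271): print(x,g[180:240,x].tolist())
for r in(205,209,213,217): print('row',r,g[r,230:286].tolist())
for k,f,y0,xs in(('side','d',190,(306,308,309,310,312)),('scene','s',172,(217,219,220,221,223))):
    I=cv2.imread(f'pics/{f}10.png',0)
    for x in xs: print(k,x,y0,I[y0:y0+26,x].tolist())
E
```

```text
17.7 [604.3  -17.58 161.53] [-3.1415e+00 -5.0000e-04 -1.2210e-01] [-0.3  0.4 -0.6]
origin [226 165] scale 4.433333333333334 port pred [256.  210.7] tip pred [256.6 187.6]
origin [205 160] scale 8.3125 port pred [221.2 184.8] tip pred [222.1 194.5]
origin [293 177] scale 8.3125 port pred [309.1 201.7] tip pred [308.1 217.7]
wrist col257 rows180-250 [238, 248, 114, 91, 97, 99, 103, 103, 102, 94, 139, 220, 214, 211, 215, 183, 140, 143, 144, 144, 144, 145, 149, 163, 28, 3, 148, 152, 147, 145, 146, 146, 145, 147, 146, 146, 146, 150, 134, 95, 91, 83, 209, 199, 195, 196, 202, 211, 131, 47, 44, 49, 50, 50, 47, 50, 49, 50, 50, 50, 50, 49, 49, 51, 50, 50, 50, 49, 51, 50]
244 [235, 235, 234, 235, 237, 240, 251, 187, 76, 76, 83, 90, 87, 87, 77, 134, 199, 210, 206, 204, 207, 200, 183, 176, 95, 79, 87, 99, 102, 100, 103, 103, 104, 104, 89, 98, 146, 164, 197, 204, 206, 207, 210, 182, 136, 65, 92, 187, 201, 71, 31, 36, 40, 49, 49, 49, 49, 47, 51, 44]
247 [235, 235, 237, 240, 252, 143, 78, 83, 87, 93, 93, 88, 78, 141, 211, 213, 209, 206, 208, 195, 241, 240, 240, 239, 240, 242, 251, 237, 124, 97, 103,
[... 2471 characters left out ...]
31, 166, 208, 221, 223, 223]
scene 217 172 [55, 69, 61, 68, 103, 117, 135, 173, 174, 175, 168, 151, 145, 146, 118, 111, 111, 136, 172, 170, 172, 172, 170, 169, 170, 170]
scene 219 172 [31, 47, 45, 66, 54, 71, 87, 119, 131, 134, 113, 89, 69, 80, 96, 149, 78, 84, 87, 119, 170, 172, 169, 171, 171, 171]
scene 220 172 [39, 45, 35, 32, 36, 43, 78, 121, 120, 118, 115, 114, 96, 65, 120, 137, 100, 88, 85, 96, 155, 169, 167, 169, 169, 172]
scene 221 172 [37, 37, 33, 39, 40, 56, 119, 143, 127, 114, 112, 110, 77, 77, 121, 137, 81, 85, 84, 98, 156, 169, 170, 170, 171, 173]
scene 223 172 [26, 26, 39, 46, 86, 172, 175, 175, 173, 154, 119, 88, 89, 91, 119, 111, 84, 82, 84, 107, 169, 169, 170, 173, 172, 173]
```

Band and rim compared in all views: wrist 0 mm, scene about −1 mm, side about +2.8 mm, and kinematics (rack height and TCP) about +2 mm too high. The weighted estimate is to lower 1.5 mm. The stem is centred to about 0.4 mm, and the nudge for that is folded in, followed by the still hold.

Emit:
carry_out(deltas=[0,0,0,0,0.0003,0.0015,1,0,0,0,0,0,0,1,0,0,0,0,0,0,1,0,0,0,0,0,0,1,0,0,0,0,0,0,1,0,0,0,0,0,0,1,0,0,0,0,0,0,1,0,0,0,0,0,0,1,0,0,0,0,0,0,1,0,0,0,0,0,0,1])

```text
clock: 19.1
eef_pos: [604.0, -17.9, 159.8]
tool_rot: [-3.142, 0.0, -0.122]
force: [-0.0, -0.4, -0.2]
width: 15.2
gripper_force: 58.4
```

Emit:
carry_out(deltas=[0,0,0,0,0,0,1,0,0,0,0,0,0,1,0,0,0,0,0,0,1,0,0,0,0,0,0,1,0,0,0,0,0,0,1,0,0,0,0,0,0,1,0,0,0,0,0,0,1,0,0,0,0,0,0,1,0,0,0,0,0,0,1,0,0,0,0,0,0,1,0,0,0,0,0,0,1,0,0,0,0,0,0,1])

```text
clock: 20.6
eef_pos: [604.1, -17.8, 159.8]
tool_rot: [-3.142, -0.0, -0.122]
force: [-0.3, 0.3, 0.5]
width: 15.2
gripper_force: 58.4
```

Run:
```python
from h import *
s=ctrl.read_state();print(s['clock'],s['eef_pos'],s['force'],s['width'])
W=ctrl.get_image('wrist');B=ctrl.get_image('side');g=cv2.cvtColor(W,cv2.COLOR_RGB2GRAY);b=cv2.cvtColor(B,cv2.COLOR_RGB2GRAY)
print(g[186:224,256:259].mean(1).round().astype(int).tolist(),g[213,234:282].tolist(),g[205,250:264].tolist());print(b[196:212,309].tolist(),b[196:212,310].tolist())
```

```text
20.6 [604.06865638 -17.84430024 159.8282693 ] [-0.27177742  0.27040315  0.45097882] 15.172390130132385
[102, 105, 103, 98, 101, 215, 215, 212, 213, 212, 140, 141, 143, 144, 144, 145, 149, 162, 27, 2, 148, 152, 146, 146, 146, 146, 146, 146, 146, 146, 147, 149, 134, 94, 90, 83, 209, 201] [238, 238, 216, 194, 214, 212, 214, 199, 145, 98, 107, 106, 105, 109, 108, 106, 103, 109, 120, 128, 131, 136, 143, 146, 149, 154, 157, 157, 158, 129, 82, 87, 86, 85, 85, 85, 82, 76, 95, 177, 215, 207, 206, 183, 221, 246, 239, 236] [241, 242, 180, 61, 12, 0, 0, 5, 0, 2, 7, 79, 168, 235]
[138, 143, 148, 157, 157, 138, 112, 108, 147, 151, 124, 115, 112, 113, 118, 136] [152, 161, 170, 178, 169, 146, 108, 109, 147, 155, 129, 117, 115, 119, 120, 139]
```

```bash
python3 -c "
from cell import ctrl
print(ctrl.finish_job())"
```

```text
the job is handed in; nothing more can be done
None
```

I handed the job in at 20.6 s: the plug is in the grey tray, and the blue rod is still held in the port, centred to about 0.5 mm, after more than 2 s of stillness, with its black band level with the rim to about 2 mm by my estimate (views differed by up to 4 mm) and no contact force seen; I viewed 11 pictures, one over the limit of 10.

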